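# Shut the plate reader and present its amber filter

### The job

Close up the plate reader by pushing its loaded tray fully home, then lift the green flap on top of the reader until it stands open by itself, draw the amber filter plate up out of the bay underneath (leave the green one in its slot) and hold it up in front of the lit viewing panel: upright, glass level with the middle of the panel and squarely facing it, about 8 cm from the lit face. Finish while still holding the filter there, steady and with it touching nothing else, with the tray shut and the flap open, and do not disturb the other things on the bench.

Things in the scene. Friction and masses are not known exactly. Their poses are not given: they have to be found in the camera images.
- reader: White plate reader, fixed to the bench. A tower (275 x 190 mm, 150 mm tall; x -75 to +200, y -95 to +95 in its frame) with a filter bay under a green flap, and on its right (-y) a low section (y -250 to -95, 90 mm tall) with the tray. Origin on the bench under the bay's centre; x points from its front to its back (front faces the robot at yaw 0), y to its left, z up.
- bay_center (a point): Centre of the bay's floor, 100 mm above the bench, axes as the reader. The bay is an open-topped well, inside 130 mm along x, 174 mm along y, 50 mm deep. In its floor are two slots, each 10 x 52 mm and 55 mm deep, long side along y, at x = 0 and y = -14 mm and y = +44 mm; the amber filter stands in one, the green filter in the other, which in which varies.
- tray_front (a point): Centre of the tray's green front plate, on its outer face, 47 mm above the bench. The plate is 110 mm wide, 46 mm tall, faces the reader's -x. The tray carries a white well plate fixed to it. Push the front along the reader's +x; about 2 N moves it.
- tray (a joint): How far the tray is out (m): 0 fully home, up to 0.08.
- flap_grip (a point): Grip point of the black upright fin on the flap, 30 mm above the flap's underside (13 mm below the fin's top: the fin is 12 mm thick along the reader's x, 18 mm along y, and stands 38 mm above the flap's 5 mm plate). It moves with the flap; pinched across its 12 mm (fingers closing along the reader's x) it can turn between the fingers, so a gripper that keeps pointing down can follow it.
- flap_hinge (a point): A point on the flap's hinge line, which runs along the reader's x at the right (-y) edge of the bay, 151 mm above the bench. The green flap is a 146 x 180 x 5 mm plate, lying level over the bay from here to +y; the fin stands 145 mm from the hinge. Its hinge is stiff: the flap stays where it is left; lifting the fin takes about 2 N.
- flap (a joint): Opening angle of the flap (rad): 0 shut, 1.57 upright, up to 1.9; the fin side rises and goes over towards the reader's -y.
- amber_filter (a point): Centre of the amber filter, hidden under the flap at first; z up, x across its thickness. 98 mm tall, about 70 g: dark steel plate 8 mm thick, 50 wide, 60 tall with a 36 mm amber glass; on top an amber grip tab 10 mm thick, 24 wide, 38 tall. Foot 49 mm below this point. In its slot its broad faces look along the reader's x (pinch the tab along that x) and the tab's top is 43 mm above the bay's floor.
- amber_glass (a point): Centre of the amber filter's glass, 30 mm above its foot (19 mm below its centre).
- green_filter (a point): Centre of the green filter plate: same shape, with a green tab and glass; stays in its slot.
- panel_center (a point): Centre of the lit face of the viewing panel, 140 mm above the bench. The panel is fixed: a white lit face 140 x 130 mm in a grey upright frame 160 mm wide, 150 mm tall (65 to 215 mm above the bench), 20 mm thick, on a base 120 mm wide that reaches 25 mm out in front of the lit face and is 10 mm tall. The lit face looks along this point's -x; z up.
- tip_box: Bystander: blue pipette-tip box, clear lid, 122 x 86 x 72 mm; origin under its centre.
- bottle: Bystander: reagent bottle, 68 mm across, 140 mm tall, blue cap; origin under its centre.
- vial: Bystander: small glass vial with blue cap, 30 mm across, 48 mm tall; origin under its centre.
- tube_rack: Bystander: steel tube rack with capped tubes, 180 x 75 x 100 mm; origin under its centre.
- beaker: Bystander: glass beaker, 68 mm across, 90 mm tall; origin under its centre.
- timer: Bystander: white timer, 65 x 65 x 18 mm; origin under its centre.
- pipette: Bystander: white pipette with orange button lying down, 252 mm long along its x (x -117 to +135), 26 mm tall; origin on the bench.

How it is judged:
By the outcome, as a careful person would: the job done as asked, in the order asked, and still so for the second after the job is handed in, while the arm keeps its last pose, push and grip.
It also fails if it takes over 64 s, if anything falls off the work surface, if the arm or the gripper's body presses on something with over 40 N, if the wrist force passes 120 N, or if a joint passes its speed limit or range.

### The arm

A 6-joint arm with a two-finger parallel gripper is mounted at the origin on the work surface. World frame = base frame: x ahead of the robot, y to its left, z up, the work surface at z = 0. Lengths are in mm, angles in rad, forces in N, time in s.
With the tool pointing down it reaches from about 350 to 975 mm from the base axis. Payload 7.1 kg.
Tool frame: the origin (TCP) lies at the very end of the fingers, on their centre line; the grasp point (between the pads) lies 19 mm behind it; z points along the fingers, y is the line along which they close (so a half turn about z gives the same grasp; the last joint's range is limited). The gripper opens to 88 mm and grips with 3 to 60 N. Pads are 20 mm wide; open, the fingers measure 115 mm over their backs; the gripper's body (75 mm by 178 mm) begins 61 mm behind the grasp point.
Start: joints at [-1.268, 0.423, 1.63, -0, 1.089, -0.019], TCP at [197.689, -592.894, 222.675] pointing down, gripper open.
Joint ranges: [-3, 3], [-0.9, 2.11], [0.09, 2.58], [-1.31, 4.45], [0.11, 2.69], [-2.54, 2.54]. Speed limits (rad/s): [2.39, 2.39, 3.01, 3.14, 3.14, 3.14].

### API

Orientations are given as a rotation vector (axis times angle).
In Python, from workcell import get_obs, get_image, job, models gives the robot as it stands.
- The arm moves only by the tool jog_arm, never from a script. Its argument "increments" is one flat list of numbers, 7 for each row, row after row: the turn, a rotation vector about the tool's x, y, z in degrees, then the shift along the tool's x, y, z in mm, then the opening in per cent of the stroke, from 0 (shut) to 100 (fully open). A call has 1 to 12 rows; each row shifts and turns the commanded pose from where the row before left it, along the tool's axes as they then stand; what a row does not reach is not made up. A row lasts 1/8 s, in which the tool goes at most 62.5 mm and 10.7 degrees, less where a joint would pass 70% of its speed; a pose out of reach is approached as far as the arm can. A call is refused whole if a number of a shift passes 62.5 or a number of a turn 10.7, either way. A call with a gripper value outside its range is refused whole. The fingers move at their own pace and stop on an object; the grip force is fixed at half the most. Time passes only in rows, so rows that do not move let the fingers close. It gives the time, the measured TCP pose, the force, the opening and the grip force at its end, in the units of the state.
- get_obs(): the state, without advancing time (a new reading comes with each control period).
- get_image(name): name is "scene" or "top" or "wrist"; returns a dict with "pixels" (480x640x3 uint8, blue, green, red), "depth" (480x640 float32, mm along the optical axis (not along the pixel's ray), 0 where there is no reading), "fx", "fy", "cx", "cy" (pixels), "cam_to_world" (4x4, takes a point from camera to world coordinates); the wrist camera has in their place "tool_from_camera" (4x4, takes a point from camera to tool coordinates, whose origin is the TCP and whose axes are the flange's). Camera axes: x right, y up, looking along -z (the intrinsics and any distortion apply to the point x, -y, -z); pixel columns grow to the right and rows downward; lengths in mm; the calibration is good to about 2 mm. A picture is of the moment at which its call begins: read the wrist's pose just before it.
- job.close_job(): hands the job in; it is judged then, once.
Trained networks look in the newest picture that a camera, given by its name, has taken for a name from the list of things; names that differ only in an ending like _2 or _b are one class to them, and where a whole thing is asked for, a point or a joint stands for the part that bears it (a point fixed in the world has none). Each returns a list of dicts, best first, with "p" (0 to 1); they miss things now and then, are a little off and sometimes report something else, mostly with a low value. They report only what shows in the picture. A call takes as long as a camera call.
- models.look_for(target, camera): "centre" ([x, y, z] in mm, in world coordinates, good to about 4 mm: the middle of the surface that is visible of it).
- models.regions_of(target, camera): "region" (480x640 bool, what is visible of it).
The state is a dict: "t": time; "qpos": joint angles; "qvel": joint speeds; "joint_torque": joint torques, N m; "ee_pos": TCP position; "orientation": TCP orientation; "ft_force": force on the tool from outside, world axes, zero at the start; "moment": the same for the moment, N m; "width": finger opening in mm; "grasp_force": force on a finger pad.
Only numpy, scipy, OpenCV 4.12 (cv2) and the standard library are available. Lean on these libraries where they do the work, as an engineer would, in place of code of your own. Each camera call takes 0.05 s, during which the arm holds its last target. There are 200 camera calls.

## Working session

There is one attempt and no reset: what is moved stays moved. The work goes in short steps, Python scripts to look and compute and a tool call to move; the robot and the scene stay as the last step left them, time stands still between calls to the robot, and variables do not carry over. Pictures are saved under pics/ and viewed, at most 10 in all, crops included, and the job is handed in when it is done.

Besides the shell and the picture viewer there is one more tool, called after ">>>" by a JSON object that holds its "op" and its "data", one argument or row to a line. jog_arm: Moves the arm, as the interface text tells. Its arguments: {"type":"object","properties":{"increments":{"type":"array"}},"required":["increments"]}

```bash
mkdir -p pics; ls; cat > h.py <<'E'
import numpy as np, cv2
from workcell import get_obs,get_image,job,models
from scipy.spatial.transform import Rotation as R
def pts(im,mask=None):
    d=im["depth"]; m=d>0
    if mask is not None: m&=mask
    v,u=np.nonzero(m); z=d[v,u]
    p=np.c_[(u-im["cx"])/im["fx"]*z,-(v-im["cy"])/im["fy"]*z,-z]
    T=im["cam_to_world"] if "cam_to_world" in im else None
    if T is None:
        o=get_obs(); W=np.eye(4); W[:3,:3]=R.from_rotvec(o["orientation"]).as_matrix(); W[:3,3]=o["ee_pos"]; T=W@im["tool_from_camera"]
    return p@T[:3,:3].T+T[:3,3],u,v
E
python3 - <<'E'
from h import *
o=get_obs(); print(o)
np.set_printoptions(precision=1,suppress=True)
a={}
for c in("scene","top"):
    im=get_image(c); cv2.imwrite(f"pics/{c}0.png",im["pixels"]); a[c]=im
    print(c,[k for k in im],im["cam_to_world"])
    for t in "reader tray_front flap_grip flap panel_center tip_box bottle vial tube_rack beaker timer pipette".split():
        try: print(t,[(np.array(r["centre"]).round(0).tolist(),round(r["p"],2)) for r in models.look_for(t,c)[:2]])
        except Exception as e: print(t,e)
E
```

```text
pics
{'t': 0.0, 'qpos': array([-1.26804031e+00,  4.23856285e-01,  1.63065292e+00,  1.39823918e-05,
        1.08862882e+00, -1.90081851e-02]), 'qvel': array([-1.06637376e-04, -2.92385216e-04, -2.55199178e-03,  9.99063842e-06,
        2.49709541e-03,  1.98037460e-04]), 'joint_torque': array([-2.25315939e-04, -5.44626045e+01, -2.73662800e+01,  6.44248375e-02,
        2.27520405e-02, -1.41087335e-04]), 'ee_pos': array([ 197.51037242, -592.39397067,  221.90663383]), 'orientation': array([-3.09951307e+00, -5.02993106e-01,  3.23826741e-04]), 'ft_force': array([ 0.38125018, -0.54852118,  0.26359261]), 'moment': array([-0.01913683,  0.00989147,  0.00647842]), 'grasp_force': 0.0, 'width': 88.07839442675316}
scene ['pixels', 'depth', 'fx', 'fy', 'cx', 'cy', 'cam_to_world'] [[   0.5   -0.7    0.5 1220.2]
 [   0.8    0.4   -0.3 -398.3]
 [   0.     0.6    0.8 1318.2]
 [   0.     0.     0.     1. ]]
reader [([710.0, -56.0, 91.0], 0.85)]
tray_front [([520.0, -148.0, 48.0], 0.91), ([631.0, -426.0, 96.0], 0.49)]
flap_grip [([621.0, 31.0, 157.0], 0.93)]
flap [([621.0, 33.0, 160.0], 0.96), ([633.0, -428
[... 444 characters left out ...]
m_to_world'] [[   0.     1.    -0.2  213.7]
 [  -1.     0.     0.    72.6]
 [   0.     0.2    1.  1539.8]
 [   0.     0.     0.     1. ]]
reader [([660.0, -33.0, 150.0], 0.61), ([613.0, 37.0, 160.0], 0.3)]
tray_front [([529.0, -146.0, 53.0], 0.95)]
flap_grip [([618.0, 36.0, 155.0], 0.55)]
flap [([614.0, 36.0, 154.0], 0.93)]
panel_center [([459.0, 392.0, 103.0], 0.58), ([614.0, 36.0, 156.0], 0.24)]
tip_box [([512.0, -477.0, 74.0], 0.58), ([459.0, 396.0, 101.0], 0.52)]
bottle [([601.0, -411.0, 95.0], 0.7), ([663.0, -29.0, 152.0], 0.21)]
vial []
tube_rack [([486.0, 583.0, 57.0], 0.9)]
beaker [([666.0, 398.0, 50.0], 0.7)]
timer [([298.0, 319.0, 18.0], 0.91)]
pipette [([389.0, 107.0, 28.0], 0.8)]
```

View pics/scene0.png

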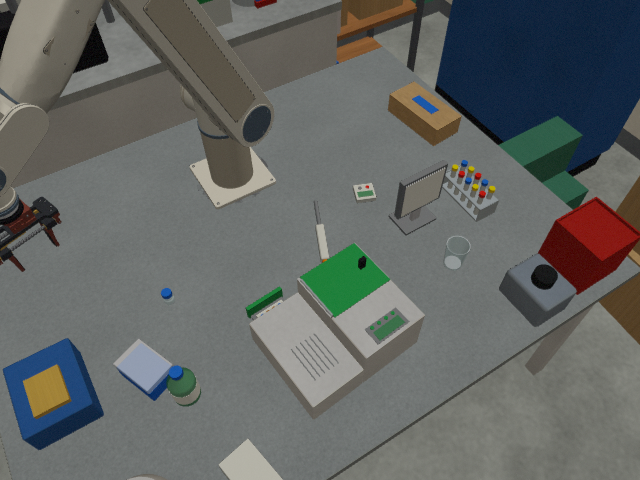

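View pics/top0.png

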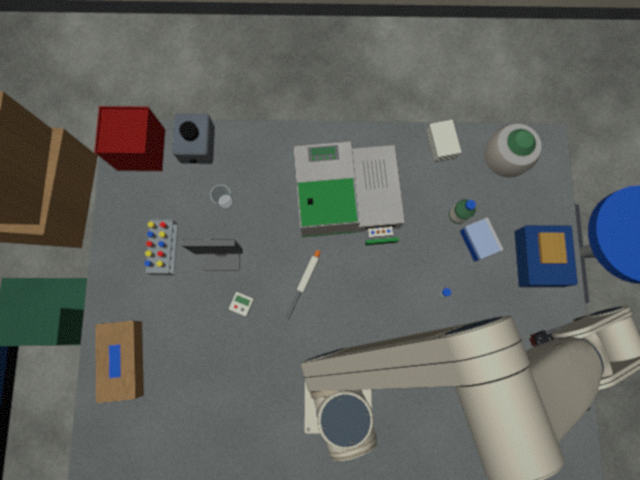

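```bash
python3 - <<'E'
from h import *
np.set_printoptions(precision=1,suppress=True)
def sel(P,lo,hi): return np.all((P>lo)&(P<hi),1)
for c in("top","scene"):
    im=get_image(c); P,u,v=pts(im); px=im["pixels"][v,u].astype(int)
    for nm,lo,hi in(("tower",(480,-140,143),(920,180,163)),("low",(480,-320,82),(920,-80,97)),("panel",(400,280,60),(580,500,230)),("base",(380,280,5),(580,480,20)),("tray",(440,-250,20),(560,-60,80)),("fin",(560,-20,172),(680,90,220))):
        Q=P[sel(P,lo,hi)]
        q=Q[:,:2].astype(np.float32)
        r=cv2.minAreaRect(q); print(c,nm,len(Q),r,"z",np.percentile(Q[:,2],[1,50,99]),Q.mean(0))
    m=sel(P,(400,280,90),(580,500,205)); Q=P[m]
    C=Q.mean(0); w,V=np.linalg.eigh(np.cov(Q.T)); print("plane",C,V[:,0],w**.5,"col",px[m].mean(0))
    k=(u>370)&(u<480)&(v>140)&(v<240)
    # flap green region / tray-front green
    g=(px[:,1]>px[:,0]+40)&(px[:,1]>px[:,2]+40)
    for nm,lo,hi in(("flap",(480,-140,143),(920,180,163)),("front",(440,-250,15),(570,-60,85))):
        Q=P[g&sel(P,lo,hi)]; print(c,"green",nm,len(Q),cv2.minAreaRect(Q[:,:2].astype(np.float32)),Q.mean(0),np.percentile(Q,[2,98],axis=0))
    x0,y0=(370,140) if c=="scene" else (165,215)
    cv2.imwrite(f"pics/p_{c}.png",cv2.resize(im["pixels"][y0:y0+100,x0:x0+110],None,fx=5,fy=5))
E
```

```text
top tower 4733 ((677.7806396484375, 42.95232391357422), (276.0387268066406, 190.36073303222656), 5.427773475646973) z [144.3 153.2 161.8] [674.   42.7 153.1]
top low 2872 ((695.6016235351562, -138.3737030029297), (278.46435546875, 138.27139282226562), 4.529886722564697) z [83.  89.7 96.1] [ 688.  -142.7   89.6]
top panel 779 ((469.4867248535156, 396.4527587890625), (20.732316970825195, 160.49114990234375), 0.8267936110496521) z [ 76.6 193.5 220.8] [465.4 391.4 175.2]
top base 679 ((478.74371337890625, 379.8924255371094), (199.37518310546875, 195.58872985839844), 89.70771026611328) z [ 5.   9.2 16.8] [454.5 390.7   9.4]
top tray 593 ((530.3442993164062, -130.0887908935547), (57.398033142089844, 134.95062255859375), 5.165061950683594) z [26.2 49.9 77.1] [ 531.2 -137.2   51.6]
top fin 6 ((610.9212646484375, 87.0124282836914), (0.15694424510002136, 11.60042667388916), 89.58643341064453) z [174.8 190.1 195.6] [609.4  87.  188.3]
plane [462.1 387.5 148.5] [1. 0. 0.] [ 3.  31.4 49.4] col [37.5 37.8 37. ]
top green flap 2298 ((655.7089233398438, 43.199161529541016), (223.51287841796875, 174.
[... 1006 characters left out ...]
, 110.3164291381836), 6.0881667137146) z [30.  51.9 75.2] [ 518.  -149.4   53.4]
scene fin 33 ((612.7294311523438, 85.90936279296875), (11.950906753540039, 7.703656196594238), 3.778705358505249) z [172.9 186.6 198.4] [613.   85.2 185.4]
plane [480.6 384.  150. ] [ 1. -0.  0.] [ 3.7 33.6 49.1] col [ 93.2 100.6 103. ]
scene green flap 3282 ((660.9560546875, 42.824546813964844), (236.96099853515625, 180.08786010742188), 5.691237926483154) [620.9  34.9 156.1] [[546.3 -46.8 151. ]
 [691.7 123.2 161. ]]
scene green front 158 ((509.6760559082031, -147.78506469726562), (14.617950439453125, 108.14405059814453), 5.284548282623291) [ 511.4 -148.5   69.7] [[ 502.4 -200.2   54.5]
 [ 519.2  -96.3   75.7]]
```

View pics/p_scene.png

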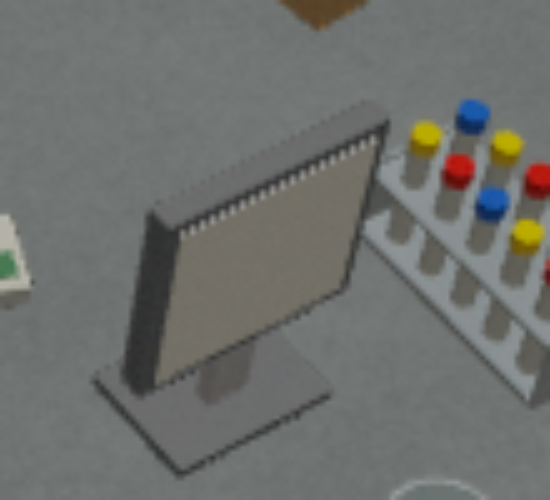

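The scene crop shows the panel's lit face (centre ≈ (270,250) in the crop, ≈ (424,190) in the full image) looking towards world +x, away from the robot. The reader's flap and tray front are around (345,280) and (265,302) in the scene image. The fits agree: reader yaw ≈ 5.3°, origin ≈ (615.6, 36.3).

>>> {"op": "jog_arm", "data": {
  "increments": [0,0,-9.6,0,0,0,0,0,0,-9.6,0,0,0,0,0,0,-9.6,0,0,0,0,0,0,-9.6,0,0,0,0,0,0,-9.6,0,0,0,0,0,0,-9.6,0,0,0,0,0,0,-9.6,0,0,0,0,0,0,-9.6,0,0,0,0]
}}

```text
t: 2.4
ee_pos: [197.7, -592.9, 222.7]
orientation: [2.111, 2.326, -0.0]
ft_force: [0.3, 0.9, 0.3]
width: 10.7
grasp_force: 0.0
```

>>> {"op": "jog_arm", "data": {
  "increments": [0,0,0,34.6,25.4,0,0,0,0,0,34.6,25.4,0,0,0,0,0,34.6,25.4,0,0,0,0,0,34.6,25.4,0,0,0,0,0,34.6,25.4,0,0,0,0,0,34.6,25.4,0,0,0,0,0,34.6,25.4,0,0,0,0,0,34.6,25.4,0,0,0,0,0,34.6,25.4,0,0,0,0,0,34.6,25.4,0,0,0,0,0,34.6,25.4,0,0,0,0,0,34.6,25.4,0,0]
}}

```text
t: 3.9
ee_pos: [464.0, -150.4, 222.9]
orientation: [2.117, 2.32, 0.0]
ft_force: [0.2, 0.5, -1.0]
width: 0.2
grasp_force: 0.0
```

```bash
cat >> h.py <<'E'
O=np.array([615.6,36.3]); YAW=np.radians(5.3)
def rf(p):
    p=np.atleast_2d(np.asarray(p,float)).copy(); c,s=np.cos(YAW),np.sin(YAW); d=p[:,:2]-O
    p[:,0]=c*d[:,0]+s*d[:,1]; p[:,1]=-s*d[:,0]+c*d[:,1]; return p
def st():
    o=get_obs(); M=R.from_rotvec(o["orientation"]).as_matrix()
    print("t %.2f"%o["t"],"tcp",o["ee_pos"].round(1),"reader",rf(o["ee_pos"])[0].round(1),"tooly az %.2f"%np.degrees(np.arctan2(M[1,1],M[0,1])),"z",M[:,2].round(3),"F",o["ft_force"].round(1),"w %.1f g %.1f"%(o["width"],o["grasp_force"])); return o
E
python3 - <<'E'
from h import *
st()
# tray front via wrist
im=get_image("wrist"); cv2.imwrite("pics/w1.png",im["pixels"]); P,u,v=pts(im); P=rf(P)
px=im["pixels"][v,u].astype(int); g=(px[:,1]>px[:,0]+40)&(px[:,1]>px[:,2]+40)
Q=P[g&(P[:,1]<-100)&(P[:,2]<85)]; print(len(Q)); 
if len(Q): print(np.percentile(Q,[1,10,50,90,99],axis=0).round(1))
E
```

```text
t 3.90 tcp [ 464.  -150.4  222.9] reader [-168.2 -171.9  222.9] tooly az 5.24 z [ 0.001 -0.    -1.   ] F [ 0.2  0.5 -1. ] w 0.2 g 0.0
1238
[[-126.1 -223.1   68.3]
 [-125.1 -212.2   69.1]
 [-120.9 -166.2   70. ]
 [-116.8 -125.5   70.9]
 [-115.8 -117.4   71.6]]
```

>>> {"op": "jog_arm", "data": {
  "increments": [0,0,0,0,0,45,0,0,0,0,0,0,45,0,0,0,0,0,0,45,0,0,0,0,0,0,42,0,0,0,0,0,0,0,0]
}}

```text
t: 4.58
ee_pos: [461.1, -151.0, 43.4]
orientation: [-2.114, -2.316, 0.004]
ft_force: [-1.0, -0.3, 1.7]
width: 0.7
grasp_force: 0.0
```

>>> {"op": "jog_arm", "data": {
  "increments": [0,0,0,0,10,0,0,0,0,0,0,10,0,0,0,0,0,0,10,0,0,0,0,0,0,10,0,0,0,0,0,0,10,0,0,0,0,0,0,10,0,0]
}}

```text
t: 5.32
ee_pos: [523.5, -146.0, 45.7]
orientation: [-2.117, -2.32, 0.0]
ft_force: [-2.1, 0.1, 0.7]
width: 0.6
grasp_force: 0.9
```

>>> {"op": "jog_arm", "data": {
  "increments": [0,0,0,0,4,0,0,0,0,0,0,3,0,0,0,0,0,0,0,0,0]
}}

```text
t: 5.7
ee_pos: [530.3, -145.5, 45.6]
orientation: [2.117, 2.32, 0.0]
ft_force: [-1.2, 0.1, 0.3]
width: 0.1
grasp_force: 0.0
```

>>> {"op": "jog_arm", "data": {
  "increments": [0,0,0,0,3,0,0,0,0,0,0,0,0,0]
}}

```text
t: 5.95
ee_pos: [533.1, -145.2, 45.6]
orientation: [2.118, 2.32, 0.0]
ft_force: [-1.4, -0.3, 0.3]
width: 0.5
grasp_force: 0.2
```

>>> {"op": "jog_arm", "data": {
  "increments": [0,0,0,0,3,0,0,0,0,0,0,0,0,0]
}}

```text
t: 6.2
ee_pos: [536.3, -144.9, 45.7]
orientation: [2.118, 2.32, 0.0]
ft_force: [0.5, -0.5, 0.1]
width: 0.4
grasp_force: 0.2
```

```bash
python3 - <<'E'
from h import *
st()
for c in("scene","top"):
    im=get_image(c); P,u,v=pts(im); P=rf(P)
    px=im["pixels"][v,u].astype(int); g=(px[:,1]>px[:,0]+40)&(px[:,1]>px[:,2]+40)
    Q=P[g&(P[:,1]<-100)&(P[:,1]>-240)&(P[:,2]<85)&(P[:,2]>10)]; print(len(Q)); 
    if len(Q): print(np.percentile(Q,[1,50,99],axis=0).round(1))
E
```

```text
t 6.20 tcp [ 536.3 -144.9   45.7] reader [ -95.7 -173.1   45.7] tooly az 5.24 z [ 0. -0. -1.] F [ 0.5 -0.5  0.1] w 0.4 g 0.2
8
[[ -87.1 -224.1   65.6]
 [ -84.3 -207.    69.7]
 [ -82.2 -190.3   74.9]]
3
[[ -77.1 -129.5   65.2]
 [ -76.8 -125.9   67.2]
 [ -76.7 -122.7   68. ]]
```

>>> {"op": "jog_arm", "data": {
  "increments": [0,0,0,0,3,0,0,0,0,0,0,0,0,0]
}}

```text
t: 6.55
ee_pos: [536.7, -144.7, 45.5]
orientation: [-2.115, -2.318, 0.004]
ft_force: [-8.6, -2.1, 5.9]
width: 0.4
grasp_force: 4.4
```

>>> {"op": "jog_arm", "data": {
  "increments": [0,0,0,0,2,0,0,0,0,0,0,0,0,0]
}}

```text
t: 6.8
ee_pos: [536.7, -144.5, 45.4]
orientation: [-2.112, -2.316, 0.008]
ft_force: [-14.8, -4.4, 11.9]
width: 0.3
grasp_force: 7.8
```

>>> {"op": "jog_arm", "data": {
  "increments": [0,0,0,0,2,0,0,0,0,0,0,0,0,0]
}}

```text
t: 7.05
ee_pos: [536.7, -144.4, 45.3]
orientation: [-2.11, -2.314, 0.012]
ft_force: [-21.7, -7.3, 17.4]
width: 0.7
grasp_force: 11.5
```

>>> {"op": "jog_arm", "data": {
  "increments": [0,0,0,0,-20,0,0,0,0,0,0,-20,0,0,0,0,0,0,0,-51,0,0,0,0,0,0,-51,0,0,0,0,0,0,-51,0,0,0,0,0,0,-51,50,0,0,0,0,0,-51,50,0,0,0,46,26,0,50,0,0,0,46,26,0,50,0,0,0,46,26,0,50,0,0,0,46,26,0,50,0,0,0,46,26,0,50]
}}

```text
t: 8.55
ee_pos: [612.4, 94.8, 301.0]
orientation: [2.117, 2.32, 0.001]
ft_force: [0.8, -0.5, 0.7]
width: 43.6
grasp_force: 0.0
```

```bash
python3 - <<'E'
from h import *
st()
im=get_image("wrist"); cv2.imwrite("pics/w2.png",im["pixels"]); P,u,v=pts(im); P=rf(P)
print(models.look_for("flap_grip","wrist")[:1])
px=im["pixels"][v,u].astype(int)
g=(P[:,2]>180)&(P[:,2]<205)&(abs(P[:,0])<30)&(P[:,1]>20)&(P[:,1]<90)
Q=P[g]; print(len(Q)); 
if len(Q): print(np.percentile(Q,[1,5,50,95,99],axis=0).round(1))
im=get_image("top"); P,u,v=pts(im); P=rf(P); px=im["pixels"][v,u].astype(int)
g=(px[:,1]>px[:,0]+40)&(px[:,1]>px[:,2]+40)
Q=P[g&(P[:,1]<-100)&(P[:,1]>-240)&(P[:,2]<85)&(P[:,2]>20)];print(len(Q),np.percentile(Q,[1,50,99],axis=0).round(1))
E
```

```text
t 8.55 tcp [612.4  94.8 301. ] reader [  2.2  58.5 301. ] tooly az 5.24 z [ 0.001  0.    -1.   ] F [ 0.8 -0.5  0.7] w 43.6 g 0.0
[]
342
[[ -3.4  52.4 181.3]
 [ -3.3  53.5 184.4]
 [  1.9  63.1 193.4]
 [  7.2  69.8 194.7]
 [  7.3  70.1 195. ]]
102 [[ -85.3 -224.4   63. ]
 [ -80.3 -170.7   69.4]
 [ -74.2 -118.5   77.3]]
```

View pics/w2.png

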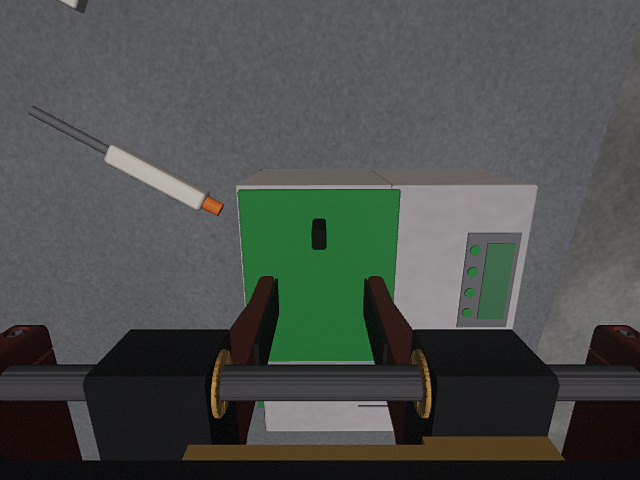

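```bash
python3 - <<'E'
from h import *
im=get_image("wrist"); P,u,v=pts(im); P=rf(P); px=im["pixels"][v,u].astype(int)
g=(px[:,1]>px[:,0]+40)&(px[:,1]>px[:,2]+40)&(abs(P[:,2]-156)<5)&(P[:,1]>0)&(P[:,0]<80)
print(np.percentile(P[g],[.3,50,99.7],axis=0).round(1))
a=abs(P[:,2]-150)<5
g=a&~((px[:,1]>px[:,0]+40)&(px[:,1]>px[:,2]+40))&(P[:,1]>-50)
print("tower",np.percentile(P[g],[.3,50,99.7],axis=0).round(1))
# fin top face
q=(P[:,2]>191)&(P[:,2]<199)&(abs(P[:,0])<30)&(P[:,1]>20)&(P[:,1]<90)
print(q.sum(),P[q].min(0),P[q].max(0),np.median(P[q],axis=0))
E
```

```text
[[-73.    0.3 153.8]
 [ -1.7  48.1 155.8]
 [ 70.2  88.8 157.7]]
tower [[-76.3 -49.3 145.9]
 [130.6  33.4 150. ]
 [196.5  92.1 154. ]]
307 [ -7.23579218  45.89125064 191.13033643] [  4.27219308  63.23250498 195.59007392] [ -1.48423243  54.96407099 193.53334641]
```

```bash
python3 - <<'E'
from h import *
st()
E
```

```text
t 8.75 tcp [611.6  93.7 300.4] reader [  1.3  57.5 300.4] tooly az 5.35 z [-0. -0. -1.] F [-0.3 -0.   0. ] w 43.8 g 0.0
```

>>> {"op": "jog_arm", "data": {
  "increments": [0,0,0,-2,-2,40,50,0,0,0,0,0,40,50,0,0,0,0,0,30,50,0,0,0,0,0,16,50,0,0,0,0,0,10,50,0,0,0,0,0,0,0,0,0,0,0,0,0,0,0,0,0,0,0,0,0,0,0,0,0,0,0,0]
}}

```text
t: 9.88
ee_pos: [611.2, 91.0, 165.6]
orientation: [2.116, 2.319, 0.004]
ft_force: [4.7, 0.3, -0.8]
width: 11.7
grasp_force: 30.0
```

```bash
python3 - <<'E'
from h import *
st()
t=np.radians(np.linspace(0,102,25)); h=get_obs()["ee_pos"][2]+19-151; print(h)
y=145*np.cos(t)-h*np.sin(t); z=145*np.sin(t)+h*np.cos(t)
print(np.c_[np.diff(y),-np.diff(z)].round(1).tolist())
E
```

```text
t 9.88 tcp [611.2  91.  165.6] reader [  0.6  54.8 165.6] tooly az 5.25 z [ 0.003  0.    -1.   ] F [ 4.7  0.3 -0.8] w 11.7 g 30.0
33.62951000299637
[[-2.9, -10.7], [-3.7, -10.4], [-4.4, -10.1], [-5.2, -9.8], [-5.9, -9.3], [-6.6, -8.9], [-7.2, -8.4], [-7.8, -7.8], [-8.4, -7.2], [-8.9, -6.6], [-9.3, -5.9], [-9.7, -5.2], [-10.1, -4.5], [-10.4, -3.7], [-10.6, -2.9], [-10.8, -2.1], [-11.0, -1.3], [-11.0, -0.5], [-11.0, 0.3], [-11.0, 1.1], [-10.9, 2.0], [-10.7, 2.8], [-10.5, 3.5], [-10.2, 4.3]]
```

>>> {"op": "jog_arm", "data": {
  "increments": [0,0,0,-2.9,0.7,-10.7,0,0,0,0,-3.7,0.7,-10.4,0,0,0,0,-4.4,0,-10.1,0,0,0,0,-5.2,0,-9.8,0,0,0,0,-5.9,0,-9.3,0,0,0,0,-6.6,0,-8.9,0]
}}

```text
t: 10.62
ee_pos: [613.9, 61.9, 224.5]
orientation: [2.118, 2.32, 0.0]
ft_force: [4.4, -0.4, -5.2]
width: 11.7
grasp_force: 30.0
```

>>> {"op": "jog_arm", "data": {
  "increments": [0,0,0,-7.2,0,-8.4,0,0,0,0,-7.8,0,-7.8,0,0,0,0,-8.4,0,-7.2,0,0,0,0,-8.9,0,-6.6,0,0,0,0,-9.3,0,-5.9,0,0,0,0,-9.7,0,-5.2,0]
}}

```text
t: 11.38
ee_pos: [618.7, 10.8, 265.5]
orientation: [2.118, 2.32, 0.001]
ft_force: [5.1, 2.5, -4.7]
width: 11.9
grasp_force: 30.0
```

Going well, forces are low.

>>> {"op": "jog_arm", "data": {
  "increments": [0,0,0,-10.1,0,-4.5,0,0,0,0,-10.4,0,-3.7,0,0,0,0,-10.6,0,-2.9,0,0,0,0,-10.8,0,-2.1,0,0,0,0,-11,0,-1.3,0,0,0,0,-11,0,-0.5,0]
}}

```text
t: 12.12
ee_pos: [624.7, -52.9, 280.9]
orientation: [2.117, 2.32, 0.002]
ft_force: [4.4, 3.6, 1.2]
width: 11.7
grasp_force: 30.0
```

>>> {"op": "jog_arm", "data": {
  "increments": [0,0,0,-11,0,0.3,0,0,0,0,-11,0,1.1,0,0,0,0,-10.9,0,2,0,0,0,0,-10.7,0,2.8,0,0,0,0,-10.5,0,3.5,0,0,0,0,-10.2,0,4.3,0,0,0,0,0,0,0,0]
}}

```text
t: 13.0
ee_pos: [631.0, -118.8, 267.1]
orientation: [2.116, 2.317, -0.0]
ft_force: [4.2, -2.3, 6.1]
width: 11.3
grasp_force: 30.0
```

>>> {"op": "jog_arm", "data": {
  "increments": [0,0,0,0,0,0,50,0,0,0,0,0,0,50,0,0,0,0,0,0,50,0,0,0,0,0,-25,50,0,0,0,0,0,-45,50,0,0,0,0,0,-40,50,0,0,0,43,0,0,50,0,0,0,43,0,0,50,0,0,0,43,0,0,50,0,0,0,43,0,10,50,0,0,0,0,0,50,50,0,0,0,0,0,0,50]
}}

```text
t: 14.5
ee_pos: [611.8, 55.2, 312.3]
orientation: [-2.112, -2.318, 0.01]
ft_force: [-0.8, -0.2, -1.2]
width: 43.7
grasp_force: 0.0
```

```bash
python3 - <<'E'
from h import *
get_image("scene"); get_image("wrist"); st()
im=get_image("wrist"); cv2.imwrite("pics/w3.png",im["pixels"]); P,u,v=pts(im); P=rf(P); px=im["pixels"][v,u].astype(int)
for t in("amber_filter","green_filter"): print(t,[(rf(r["centre"])[0].round(1),r["p"]) for r in models.look_for(t,"wrist")[:2]])
a=(abs(P[:,0])<40)&(P[:,1]>-60)&(P[:,1]<80)&(P[:,2]>136)&(P[:,2]<149)
for lo,hi in((-45,15),(15,75)):
    q=a&(P[:,1]>lo)&(P[:,1]<hi); 
    if q.sum(): print(q.sum(),np.percentile(P[q],[2,50,98],axis=0).round(1),px[q].mean(0))
E
```

```text
t 14.60 tcp [614.6  54.6 316.6] reader [  0.7  18.3 316.6] tooly az 5.23 z [-0. -0. -1.] F [-0.2 -0.   0.4] w 43.8 g 0.0
amber_filter [(array([  4.1,   1.9, 142.5]), 0.9)]
green_filter [(array([  1. ,  44.8, 146.7]), 0.81)]
237 [[ -4.6 -26.6 137.8]
 [  0.5 -14.4 143.6]
 [  4.7  -3.6 145.1]] [ 41.97890295 122.30379747 196.69198312]
251 [[ -4.3  30.9 141. ]
 [  0.6  42.9 143.6]
 [  4.5  54.2 145.1]] [ 62.12350598 139.75298805  41.88844622]
```

View pics/w3.png

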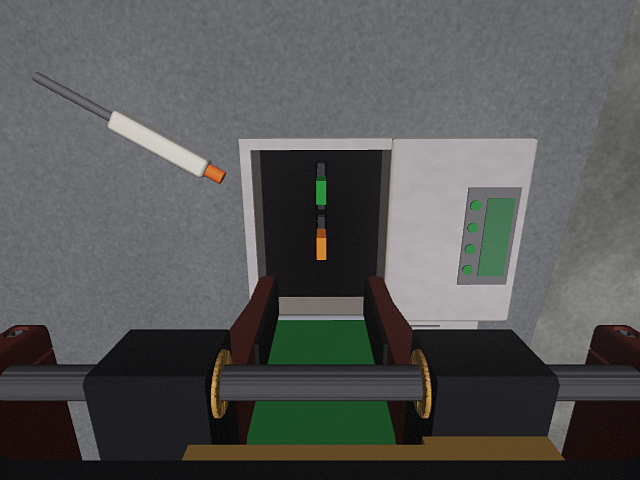

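>>> {"op": "jog_arm", "data": {
  "increments": [0,0,0,-16,0,20,50,0,0,0,-16.5,0,40,50,0,0,0,0,0,45,50,0,0,0,0,0,25,50,0,0,0,0,0,0,50,0,0,0,0,0,0,50]
}}

```text
t: 15.5
ee_pos: [618.8, 22.3, 187.9]
orientation: [2.117, 2.319, 0.003]
ft_force: [0.4, 0.4, -0.3]
width: 44.1
grasp_force: 0.0
```

```bash
python3 - <<'E'
from h import *
st()
im=get_image("wrist"); P,u,v=pts(im); P=rf(P); px=im["pixels"][v,u].astype(int)
q=(abs(P[:,0])<15)&(P[:,1]>-35)&(P[:,1]<5)&(P[:,2]>136)&(P[:,2]<149); print(q.sum(),np.percentile(P[q],[2,50,98],axis=0).round(1))
E
```

```text
t 15.50 tcp [618.8  22.3 187.9] reader [  1.9 -14.3 187.9] tooly az 5.22 z [ 0.003  0.    -1.   ] F [ 0.4  0.4 -0.3] w 44.1 g 0.0
602 [[ -5.5 -26.6 137.7]
 [ -0.6 -14.  142.8]
 [  4.2  -3.2 144.2]]
```

>>> {"op": "jog_arm", "data": {
  "increments": [0,0,0,-0.5,-2.2,25,50,0,0,0,0,0,25,50,0,0,0,0,0,18,50,0,0,0,0,0,10,50,0,0,0,0,0,0,0,0,0,0,0,0,0,0,0,0,0,0,0,0,0,0,0,0,0,0,0,0]
}}

```text
t: 16.55
ee_pos: [616.9, 21.9, 108.8]
orientation: [2.116, 2.319, 0.004]
ft_force: [0.4, 0.1, -0.6]
width: 10.1
grasp_force: 30.0
```

>>> {"op": "jog_arm", "data": {
  "increments": [0,0,0,0,0,-5,0,0,0,0,0,0,-8,0,0,0,0,0,0,-10,0,0,0,0,0,0,-10,0,0,0,0,0,0,-10,0]
}}

```text
t: 17.18
ee_pos: [616.4, 21.8, 151.9]
orientation: [2.116, 2.319, 0.003]
ft_force: [5.3, 0.8, -2.7]
width: 9.7
grasp_force: 30.0
```

>>> {"op": "jog_arm", "data": {
  "increments": [0,0,0,0,0,-15,0,0,0,0,0,0,-20,0,0,0,0,0,0,-25,0,0,0,0,0,0,-25,0,0,0,0,0,0,-22,0,0,0,0,0,0,0,0,0,0,0,0,0,0,0]
}}

```text
t: 18.05
ee_pos: [614.3, 21.7, 257.1]
orientation: [-2.117, -2.319, 0.002]
ft_force: [0.0, 0.6, -1.2]
width: 10.1
grasp_force: 30.0
```

```bash
python3 - <<'E'
from h import *
st()
A=[]
for c in("scene","top"):
  im=get_image(c); P,u,v=pts(im); px=im["pixels"][v,u].astype(int)
  # panel: back / lit plane
  for nm,lo,hi in(("panel",(430,290,90),(520,500,200)),):
    m=np.all((P>lo)&(P<hi),1)&((px.min(1)>80) if c=="scene" else True); Q=P[m]
    for _ in range(4):
        k=np.polyfit(Q[:,1],Q[:,0],1); r=Q[:,0]-np.polyval(k,Q[:,1]); Q=Q[abs(r-np.median(r))<4]
    print(c,len(Q),"x=%.4f*y+c, at y395: %.1f"%(k[0],np.polyval(k,395)),"y range",np.percentile(Q[:,1],[.5,50,99.5]).round(1),"z",np.percentile(Q[:,2],[.5,99.5]).round(1))
  m=np.all((P>(430,290,208))&(P<(520,500,222)),1); Q=P[m]; print("topedge",len(Q),cv2.minAreaRect(Q[:,:2].astype(np.float32)),Q[:,2].mean())
  m=np.all((P>(430,300,6))&(P<(560,480,14)),1)
E
```

```text
t 18.05 tcp [614.3  21.7 257.1] reader [ -2.6 -14.4 257.1] tooly az 5.23 z [-0.002 -0.    -1.   ] F [ 0.   0.6 -1.2] w 10.1 g 30.0
scene 854 x=-0.0098*y+c, at y395: 481.9 y range [325.2 394.1 465.8] z [ 90.4 199.3]
topedge 356 ((470.9197692871094, 392.39031982421875), (25.149871826171875, 161.1516571044922), 0.8240148425102234) 214.55748465169856
top 317 x=-0.0111*y+c, at y395: 461.1 y range [316.8 394.5 474.1] z [ 90.4 195.3]
topedge 347 ((469.3580017089844, 396.525146484375), (19.18010139465332, 158.24420166015625), 0.3335462808609009) 214.558296583997
```

>>> {"op": "jog_arm", "data": {
  "increments": [0,0,0,20,-1,0,0,0,0,0,33,-1.6,0,0,0,0,0,40,-2,0,0,0,0,0,40,-2,0,0,0,0,0,40,-2,0,0,0,0,0,40,-2,0,0,0,0,0,40,-2,0,0,0,0,0,40,-2,0,0,0,0,0,38,-1.8,0,0,0,0,0,28,-1.2,0,0,0,0,0,18.5,-0.8,0,0,0,0,4.6,0,0,0,0]
}}

```text
t: 19.65
ee_pos: [561.5, 397.9, 257.3]
orientation: [-2.209, -2.234, 0.001]
ft_force: [0.2, -0.4, -0.3]
width: 9.6
grasp_force: 30.0
```

>>> {"op": "jog_arm", "data": {
  "increments": [0,0,0,0,0,15,0,0,0,0,0,0,25,0,0,0,0,0,0,20,0,0,0,0,0,0,14,0,0,0,0,0,0,8,0,0,0,0,0,0,0,0,0,0,0,0,0,0,0,0,0,0,0,0,0,0]
}}

```text
t: 20.65
ee_pos: [562.9, 396.3, 176.8]
orientation: [2.209, 2.234, 0.002]
ft_force: [0.2, 0.2, -1.4]
width: 10.2
grasp_force: 30.0
```

```bash
python3 - <<'E'
from h import *
st()
for c in("scene","top"):
  im=get_image(c); P,u,v=pts(im); px=im["pixels"][v,u].astype(int)
  m=np.all((P>(530,355,100))&(P<(595,440,172)),1); Q=P[m]
  print(c,len(Q),np.percentile(Q,[1,50,99],axis=0).round(1).tolist())
  if len(Q)>30:
    A=np.c_[Q[:,1]-395,Q[:,2]-140,np.ones(len(Q))]
    for _ in range(3):
      k,*_r=np.linalg.lstsq(A,Q[:,0],rcond=None); r=abs(Q[:,0]-A@k); A,Q=A[r<5],Q[r<5]
    print("face x= %.3f*dy %.3f*dz + %.1f"%tuple(k),len(Q))
  for t in("amber_glass","amber_filter"): print(t,[(np.round(r["centre"],1),round(r["p"],2)) for r in models.look_for(t,c)[:2]])
  if c=="scene": cv2.imwrite("pics/s4.png",cv2.resize(im["pixels"][100:300,300:520],None,fx=3,fy=3))
E
```

```text
t 20.65 tcp [562.9 396.3 176.8] reader [-19.2 363.3 176.8] tooly az 0.64 z [ 0.001  0.001 -1.   ] F [ 0.2  0.2 -1.4] w 10.2 g 30.0
scene 167 [[559.8, 369.3, 113.4], [565.9, 388.1, 142.2], [568.9, 419.9, 171.2]]
face x= 0.044*dy 0.008*dz + 565.8 165
amber_glass [(array([565.9, 382.9, 149.2]), 0.79)]
amber_filter [(array([566.7, 383.7, 148.3]), 0.64), (array([ 631.8, -426. ,   92.2]), 0.47)]Traceback (most recent call last):
  File "<stdin>", line 6, in <module>
    return _quantile_unchecked(
        a, q, axis, out, overwrite_input, method, keepdims, weights)
    return _ureduce(a,
                    func=_quantile_ureduce_func,
    ...<5 lines>...
                    overwrite_input=overwrite_input,
                    method=method)
    r = func(a, **kwargs)
    result = _quantile(arr,
                       quantiles=q,
    ...<2 lines>...
                       out=out,
                       weights=wgt)
    slices_having_nans = np.isnan(arr[-1, ...])
                                  ~~~^^^^^^^^^
IndexError: index -1 is out of bounds for axis 0 with size 0
```

View pics/s4.png

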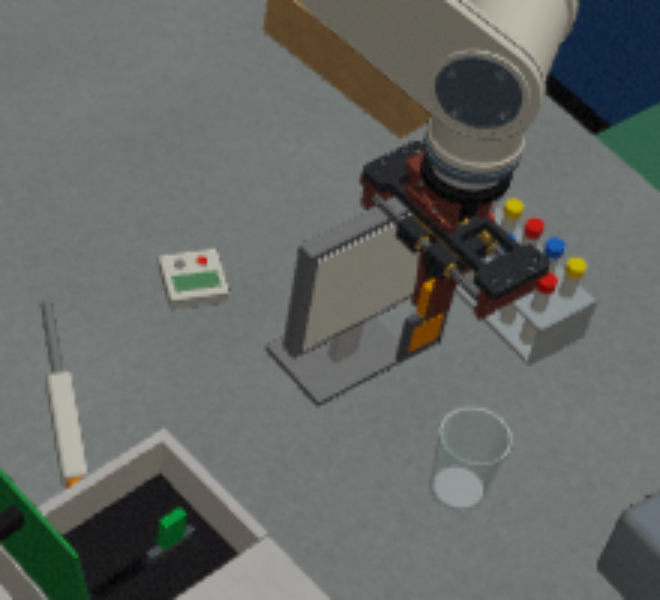

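The scene crop shows the filter held upright in front of the panel (glass ≈ (425,335) in the crop), beside the undisturbed beaker. The flap is open and the green filter is still in its slot. I'll lower it 3 mm to centre it, then check its yaw with several frames.

>>> {"op": "jog_arm", "data": {
  "increments": [0,0,0,0,-0.5,3.2,0,0,0,0,0,0,0,0,0,0,0,0,0,0,0,0,0,0,0,0,0,0]
}}

```text
t: 21.35
ee_pos: [562.1, 396.1, 172.8]
orientation: [-2.209, -2.234, -0.0]
ft_force: [0.7, -0.3, -1.3]
width: 10.0
grasp_force: 30.0
```

```bash
python3 - <<'E'
from h import *
st(); Qs=[];Ns=[]
for i in range(8):
  im=get_image("scene"); P,u,v=pts(im); px=im["pixels"][v,u].astype(int)
  Qs.append(P[np.all((P>(545,374,112))&(P<(585,416,166)),1)]); Ns.append(P[np.all((P>(474,330,90))&(P<(490,460,200)),1)&(px.min(1)>80)])
for Q,y0 in((np.vstack(Qs),396),(np.vstack(Ns),396)):
    A=np.c_[Q[:,1]-y0,Q[:,2]-140,np.ones(len(Q))]
    for _ in range(4):
      k,*_r=np.linalg.lstsq(A,Q[:,0],rcond=None); r=abs(Q[:,0]-A@k); A,Q=A[r<4],Q[r<4]
    print("face x= %.3f*dy %.3f*dz + %.1f"%tuple(k),len(Q))
P=rf(P); px=im["pixels"][v,u].astype(int); g=(px[:,1]>px[:,0]+40)&(px[:,1]>px[:,2]+40)
Q=P[g&(P[:,2]>170)&(abs(P[:,0])<90)&(P[:,1]<0)&(P[:,1]>-180)]; k=np.polyfit(Q[:,2]-151,Q[:,1],1); print("flap lean",len(Q),k, Q[:,2].max())
Q=P[g&(P[:,1]<-100)&(P[:,1]>-240)&(P[:,2]<85)&(P[:,2]>20)&(P[:,0]<-60)];print("tray",len(Q),np.percentile(Q,[1,50,99],axis=0).round(1))
E
```

```text
t 21.35 tcp [562.1 396.1 172.8] reader [-20.1 363.2 172.8] tooly az 0.64 z [ 0.  0. -1.] F [ 0.7 -0.3 -1.3] w 10.0 g 30.0
face x= -0.001*dy 0.004*dz + 565.5 858
face x= -0.009*dy 0.000*dz + 481.8 5399
flap lean 107 [ -0.15320116 -89.79978882] 332.7276365294607
tray 15 [[ -85.9 -223.    66.5]
 [ -84.3 -174.4   69.2]
 [ -82.9 -121.5   73.4]]
```

```bash
python3 -c "
from workcell import job
print(job.close_job())"
```

```text
the job is handed in; nothing more can be done
None
```

The job is handed in, though the result gave no verdict: the tray is home, the flap stands open at about 99°, the green filter is still in its slot, and the amber filter is held upright and square to the panel about 80 mm from the lit face, glass level with its middle, after about 22 s of the 64 s.

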